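# Bring the valve of a trolley wheel to the top by pushing its spokes

### The job

The forge trolley's wheel hangs on a bench stand and is to be pumped up next. Push on its spokes, one after another, to turn it (either way round) until the valve is at the very top, at twelve o'clock straight above the hub, and leave it at rest there. Keep off the tyre, whose patch is still curing, do not lift or shift the stand, and leave the hammer, tin, punch and hand pump where they are.

Things in the scene. Friction and masses are not known exactly. Their poses are not given: they have to be found in the camera images.
- stand: loose 7 to 10 kg steel stand. Origin on the bench straight below the wheel's centre; x level, along the axle, from the robot's side through the wheel to the post behind it (within 0.3 rad of the robot's +x); y level to the left seen from the robot; z up. Base plate 12 mm thick, x -60 to 180 mm, 220 mm wide; post 202 mm tall at x 70 to 100 mm. In front of the wheel there is only the plate
- wheel (a joint): turn of the wheel about the stand's x axis, rad, no end stops: 0 (or any whole turn) = valve straight above the hub; growing = clockwise as the robot sees it (top moves to the robot's right). Starts between 1.7 and 4.6. Balanced, with about 0.15 N m of bearing drag (2 to 3 N at a spoke): it stays where it is left and does not coast if pushed slowly
- hub (a point): centre of the upright wheel (300 mm across), on the axle, 175 mm above the bench. The frame turns with the wheel: z points from hub to valve, x along the axle, away from the robot. The hub is a dark cylinder of radius 22 mm from x -50 to +34 mm, with a cap of radius 10 mm on its front end to x -54
- valve (a point): middle of the valve stem, 80 mm from the wheel's centre, in its middle plane (x = 0): a brass stem 10 mm thick with a black cap, standing inward from the rim towards the hub, 59 to 105 mm from the axle. z points from hub to valve
- spoke (a point): one of six alike grey round spokes, 12 mm thick: a point on its middle line 63 mm off the axle. This one is 30 degrees clockwise of the valve (robot's view), the rest every 60 degrees, so with the valve on top two are level. Set forward, towards the robot: middle line at x -43 mm (hub axes) from hub to 98 mm off the axle, then bent back to the rim, so they stand 17 mm clear in front of the tyre. Between them the wheel is open inside 100 mm radius
- tyre: black rubber tyre, a round ring of 40 mm section, from 110 to 150 mm off the axle, x = -20 to +20 mm (stand axes); origin at the wheel's centre, turns with the wheel. Not to be touched
- hammer: bystander: hammer lying on the bench, 260 mm long, under 50 mm high; origin near the middle of its underside
- tin: bystander: steel tin, 68 mm across, 85 mm tall; origin at the centre of its underside
- punch: bystander: dark steel punch standing on end, 28 mm across, 95 mm tall; origin at the centre of its underside
- pump: bystander: short aluminium hand pump lying on the bench, 220 mm long along its x, handle 90 mm wide at +x, 34 mm high; origin under the middle of its barrel

How it is judged:
At the end, for the whole second after the job is handed in: The valve is straight above the hub within 0.12 rad (7 degrees), the wheel is at rest, the stand is within 20 mm of its start and flat on the bench, and each bystander is within 30 mm of its start (angle between valve's own z axis and vertical below 0.12 rad and velocity of joint wheel between -0.05 and 0.05 rad/s and distance of stand from where it was at the start of the episode below 0.02 m and angle between stand's own z axis and vertical below 0.05 rad and distance of each of hammer, tin, punch, pump from where it was at the start of the episode below 0.03 m); the robot touches nothing.
It fails at once if the robot touched the tyre (more than 2 N) (contact force between any of the fingers, the arm and tyre above 2 N).
It fails at once if the stand was shifted by more than 20 mm, lifted or tipped (distance of stand from where it was at the start of the episode above 0.02 m or angle between stand's own z axis and vertical above 0.05 rad).
It fails at once if the hammer, tin, punch or hand pump was moved by more than 30 mm (distance of any of hammer, tin, punch, pump from where it was at the start of the episode above 0.03 m).
It also fails if it takes over 64 s, if anything falls off the work surface, if the arm or the gripper's body presses on something with over 40 N, if the wrist force passes 120 N, or if a joint passes its speed limit or range.

### The arm

A 7-joint arm with a two-finger parallel gripper is mounted at the origin on the work surface. World frame = base frame: x ahead of the robot, y to its left, z up, the work surface at z = 0. Lengths are in m, angles in rad, forces in N, time in s.
With the tool pointing down it reaches from about 0.4 to 0.9 m from the base axis. Payload 5.6 kg.
Tool frame: the origin (TCP) lies midway between the tips of the shut fingers; the grasp point (between the pads) lies 19 mm behind it; y points along the fingers, z is the direction in which the jaws open and shut, and the axes are right-handed (so a half turn about y gives the same grasp; the last joint's range is limited). The gripper opens to 92 mm and grips with 3 to 60 N. Pads are 20 mm wide; open, the fingers measure 128 mm over their backs; the gripper's body (75 mm by 189 mm) begins 69 mm behind the grasp point.
Start: joints at [-1.297, 0.468, -0.012, 1.603, 0.006, 1.071, -0.056], TCP at [0.203, 0.618, 0.215] pointing down, gripper open.
Joint ranges: [-2.53, 2.53], [-0.31, 2.02], [-1.57, 1.55], [0.28, 2.44], [-1.29, 4.43], [0.15, 1.84], [-2.92, 2.92]. Speed limits (rad/s): [2.57, 2.57, 3.14, 3.14, 3.14, 3.14, 3.14].

### API

Orientations are given as a 3x3 rotation matrix whose columns are the frame's x, y, z axes.
In Python, from station import env, effector, solver, viewer, workorder, search_frame, tip_of gives the robot as it stands. Calls block until the motion is done:
- env.reach(position, orientation): joint-space move of the TCP to a pose.
- env.movel(position, frame=None, rate=0.15): straight line of the TCP; frame=None keeps the orientation; rate is the mean speed in m/s.
- env.goto_joints(angles): joint-space move.
- effector.release() and effector.grasp(squeeze=None): open the fingers fully, or close them until they stop; squeeze is the grip in N (None keeps the last).
- env.pause(seconds).
- solver.inverse_kinematics(position, orientation): joint angles nearest the present ones, or None.
- env.sense(): the state.
- viewer.read_camera(name): name is "scene" or "top" or "wrist"; returns (picture, depth): 400x640x3 uint8, red, green, blue; 400x640 float32, m along the optical axis (not along the pixel's ray), 0 where there is no reading.
- viewer.camera_info(name): a dict with "intrinsics" (3x3 intrinsics, pixels), "eye" and "rotation" of the camera in the world; the wrist camera has in their place "T_tool_cam" (4x4, takes a point from camera to tool coordinates, whose origin is the TCP and whose axes are the tool frame's). Camera axes: x right, y up, looking along -z (the intrinsics and any distortion apply to the point x, -y, -z); pixel columns grow to the right and rows downward; lengths in m; the calibration is good to about 2 mm. A picture is of the moment at which its call begins: read the wrist's pose just before it. camera_info takes no time and is no camera call.
A pose or a line that the arm cannot do raises env.PlanningError and nothing moves.
- workorder.finish_job(): hands the job in, once; it reports no verdict.
Trained networks look in the newest picture that a camera, given by its name, has taken for a name from the list of things; names that differ only in an ending like _2 or _b are one class to them, and where a whole thing is asked for, a point or a joint stands for the part that bears it (a point fixed in the world has none). Each returns a list of dicts, best first, with "score" (0 to 1); they miss things now and then, are a little off and sometimes report something else, mostly with a low value. They report only what shows in the picture. A call takes as long as a camera call.
- search_frame(camera, name): "at" ([x, y, z] in m, in world coordinates, good to about 4 mm: the middle of the surface that is visible of it).
- tip_of(camera, name): "at" ([x, y, z] in m, in world coordinates, good to about 4 mm: a listed point, or the origin of a listed thing).
The state is a dict: "t": time; "joint_positions": joint angles; "joint_velocities": joint speeds; "tau": joint torques, N m; "ee_pos": TCP position; "tcp_rot": TCP orientation; "wrist_force": force on the tool from outside, world axes, zero at the start; "moment": the same for the moment, N m; "gripper_width": finger opening in m.
Only numpy, scipy, OpenCV 4.12 (cv2) and the standard library are available. Lean on these libraries where they do the work, as an engineer would, in place of code of your own. Each camera call takes 0.05 s, during which the arm holds its last target.

## Working session

There is one attempt and no reset: what is moved stays moved. The work goes in short steps, each a Python script; the robot and the scene stay as the last script left them, time stands still between calls to the robot, and variables do not carry over. Pictures are saved under pics/ and viewed, and the job is handed in when it is done.

```bash
ls; mkdir -p pics
python3 - <<'E'
from station import env, effector, solver, viewer, search_frame, tip_of
import cv2, numpy as np
s=env.sense(); print(s['t'],s['ee_pos'],s['tcp_rot'].round(2) if hasattr(s['tcp_rot'],'round') else s['tcp_rot'])
for c in ['scene','top']:
    p,d=viewer.read_camera(c); cv2.imwrite(f'pics/{c}0.png',p[:,:,::-1])
    i=viewer.camera_info(c); print(c,i)
    for n in ['stand','hub','valve','spoke','tyre','hammer','tin','punch','pump']:
        r=tip_of(c,n); print(n,[(np.round(q['at'],3).tolist(),round(q['score'],2)) for q in r[:6]])
print(env.sense()['t'])
E
```

```text
pics
0.0 [0.20237809 0.61708173 0.21365528] [[ 0.95 -0.    0.31]
 [-0.31 -0.    0.95]
 [ 0.   -1.   -0.  ]]
scene {'intrinsics': array([[514.5687368 ,   0.        , 313.24737073],
       [  0.        , 514.5687368 , 197.68301287],
       [  0.        ,   0.        ,   1.        ]]), 'eye': array([ 1.4235523 , -0.45241081,  0.8104409 ]), 'rotation': array([[ 0.46128574, -0.49312978,  0.73758964],
       [ 0.88717856,  0.24568938, -0.3905777 ],
       [ 0.01138755,  0.83454164,  0.55082718]])}
stand [([0.582, -0.034, -0.0], 0.82)]
hub [([0.584, -0.037, 0.178], 0.83)]
valve [([0.586, -0.038, 0.097], 0.8)]
spoke []
tyre []
hammer [([0.454, 0.214, -0.004], 0.71), ([0.539, -0.238, 0.001], 0.58)]
tin [([0.539, -0.24, 0.002], 0.69)]
punch [([0.445, -0.258, -0.003], 0.57)]
pump [([0.589, 0.164, -0.003], 0.7), ([0.584, -0.033, 0.002], 0.34)]
top {'intrinsics': array([[441.91507457,   0.        , 326.21516972],
       [  0.        , 441.91507457, 202.73619626],
       [  0.        ,   0.        ,   1.        ]]), 'eye': array([0.43551342, 0.02360795, 1.03122209]), 'rotation': array([[ 0.00872618,  0.98823525, -0.1526923 ],
       [-0.99994002,  0.00761286, -0.00787441],
       [-0.00661935,  0.15275185,  0.98824241]])}
stand [([0.586, -0.035, -0.003], 0.73)]
hub [([0.588, -0.035, 0.172], 0.82)]
valve [([0.585, -0.036, 0.093], 0.67)]
spoke [([0.552, 0.008, 0.122], 0.72)]
tyre [([0.587, -0.034, 0.175], 0.78)]
hammer [([0.456, 0.213, -0.0], 0.86)]
tin [([0.448, -0.254, -0.001], 0.74), ([0.587, -0.034, 0.175], 0.48)]
punch [([0.445, -0.255, -0.003], 0.78), ([0.552, 0.009, 0.122], 0.71)]
pump [([0.591, 0.164, -0.001], 0.67)]
1.0
```

View pics/scene0.png

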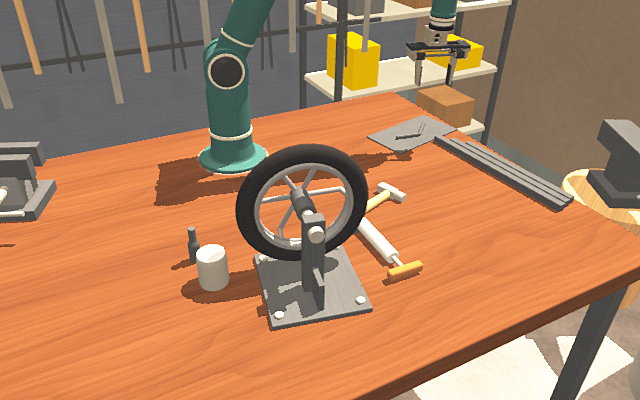

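View pics/top0.png

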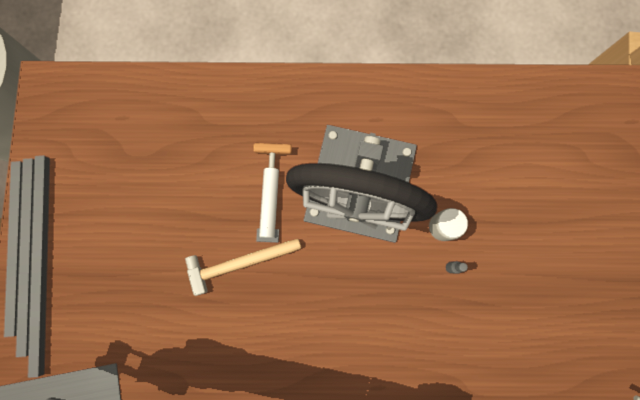

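The wheel is seen from both cameras: scene (305,205), top (360,190). The valve appears to be at the bottom (about π), with the tin and punch to the right and the hammer and pump to the left. Next I'll find the stand yaw and check which tool pitches are feasible.

```bash
cat > h.py <<'E'
from station import env, effector, solver, viewer, search_frame, tip_of
import cv2, numpy as np
def cloud(c):
    p,d=viewer.read_camera(c); i=viewer.camera_info(c); K=i['intrinsics']
    v,u=np.mgrid[0:400,0:640]
    P=np.stack([(u-K[0,2])/K[0,0]*d,-(v-K[1,2])/K[1,1]*d,-d],-1)
    return p,d,P@i['rotation'].T+i['eye']
def orient(yaw,p,flip=1):
    X=np.array([np.cos(yaw),np.sin(yaw),0]);Z=np.array([0,0,1.]);Y=np.cross(Z,X)
    y=np.cos(p)*X-np.sin(p)*Z; z=flip*Y
    return np.stack([np.cross(y,z),y,z],1)
def pos(hub,yaw,x,r,th):  # th clockwise from top, robot view
    X=np.array([np.cos(yaw),np.sin(yaw),0]);Z=np.array([0,0,1.]);Y=np.cross(Z,X)
    return hub+x*X+r*(np.cos(th)*Z-np.sin(th)*Y)
E
python3 - <<'E'
from h import *
p,d,P=cloud('top')
for lo,hi in [(.308,.34),(.25,.30)]:
    m=(d>0)&(P[...,2]>lo)&(P[...,2]<hi)&(abs(P[...,0]-.587)<.08)&(abs(P[...,1]+.035)<.17)
    q=P[m][:,:2].astype(np.float32); f=cv2.fitLine(q,cv2.DIST_HUBER,0,.01,.01).ravel()
    print(len(q),f, 'yaw',np.arctan(-f[0]/f[1]))
m=((d>0)&(abs(P[...,2]-.012)<.005)&(abs(P[...,0]-.63)<.15)&(abs(P[...,1]+.035)<.2)&(p.max(-1)<130)&(p.max(-1)-p.min(-1)<25)).astype(np.uint8)
pts=P[m>0][:,:2].astype(np.float32); print(len(pts),cv2.minAreaRect(pts))
hub=np.array([.586,-.036,.175])
for yaw in [-.22]:
  for pd in [0,15,30,40,50]:
    for fl in [1,-1]:
      R=orient(yaw,np.radians(pd),fl)
      print(pd,fl,[ (lambda q: None if q is None else np.round(q,2).tolist())(solver.inverse_kinematics(pos(hub,yaw,x,.066,t),R)) for x,t in [(-.032,-1.6),(-.032,0),(-.032,1.6),(-.12,-1)]])
E
```

```text
1547 [ 0.22380537  0.9746339   0.58362955 -0.03520782] yaw -0.22571714
1667 [ 0.2385251   0.97113633  0.5684557  -0.04215423] yaw -0.24084683
962 ((0.6352551579475403, -0.03319987654685974), (0.3692336976528168, 0.26017192006111145), 89.8803939819336)
0 1 [None, None, None, None]
0 -1 [None, None, None, None]
15 1 [None, None, None, None]
15 -1 [None, None, None, None]
30 1 [None, None, None, None]
30 -1 [None, None, None, None]
40 1 [None, None, None, None]
40 -1 [None, None, None, None]
50 1 [[-0.75, 0.2, 0.49, 2.37, 1.7, 0.23, -0.58], [-0.72, -0.01, 0.58, 2.36, 1.09, 0.26, 0.22], [0.66, 0.21, -0.66, 2.38, 2.01, 0.26, -0.53], None]
50 -1 [[-0.89, 0.22, 0.64, 2.38, 1.73, 0.2, 2.52], [-0.48, 0.0, 0.34, 2.35, 1.08, 0.26, -2.92], [0.06, 0.15, -0.02, 2.41, 2.33, 0.16, 2.24], None]
```

Run:
```python
from h import *
hub=np.array([.586,-.036,.175]); yaw=-.23
for pd in [50,55,60,65]:
  for dy in [0,.2,-.2]:
   for fl in [1,-1]:
    R=orient(yaw+dy,np.radians(pd),fl)
    out=[]
    for y,z in [(.07,.03),(.05,.04),(0,.066),(-.05,.04),(-.07,.01)]:
      b=hub+pos(np.zeros(3),yaw,-.038,0,0)+y*np.array([-np.sin(yaw),np.cos(yaw),0])+[0,0,z]
      for k in [0,.1]:
        q=solver.inverse_kinematics(b-k*R[:,1],R); out.append(None if q is None else q)
    print(pd,dy,fl,''.join('.' if q is None else 'X' for q in out), [np.round(q,1).tolist() for q in out if q is not None][:1], [np.round(q,1).tolist() for q in out if q is not None][-1:])
```

```text
50 0 1 XXXXXXXXX. [[-0.8, 0.1, 0.5, 2.3, 1.3, 0.3, -0.2]] [[0.5, 0.1, -0.4, 2.4, 2.0, 0.2, -0.5]]
50 0 -1 XXXX.X.XXX [[0.7, 0.3, -1.1, 2.3, 1.5, 0.6, 2.9]] [[0.9, -0.2, -0.8, 2.4, -0.3, 0.2, -1.4]]
50 0.2 1 XXXX.XXXX. [[-0.0, 0.1, -0.2, 2.3, 1.6, 0.2, -0.2]] [[1.3, 0.4, -1.3, 2.4, 1.8, 0.3, 0.0]]
50 0.2 -1 .X.X.XXXX. [[0.2, -0.1, -0.4, 2.4, 0.5, 0.3, -2.2]] [[-0.2, 0.1, 0.4, 2.4, 4.2, 0.2, 0.6]]
50 -0.2 1 XXXXXXXXXX [[-0.9, 0.2, 0.5, 2.3, 1.2, 0.5, -0.3]] [[-0.2, -0.2, -0.0, 2.4, 1.0, 0.5, 0.1]]
50 -0.2 -1 X.X..XXXXX [[-0.3, 0.2, -0.1, 2.3, 1.2, 0.6, 2.8]] [[1.1, -0.2, -1.1, 2.4, 0.5, 0.3, -2.5]]
55 0 1 XXXXXXXXXX [[-0.8, 0.1, 0.5, 2.3, 0.9, 0.3, 0.3]] [[-0.8, -0.3, 0.7, 2.4, 0.8, 0.5, 0.7]]
55 0 -1 XXXXXXXXXX [[-1.5, 0.4, 1.4, 2.3, -0.6, 0.2, -1.4]] [[0.4, -0.1, -0.4, 2.4, 0.2, 0.3, -1.9]]
55 0.2 1 XXXXXXXXXX [[-0.6, 0.1, 0.4, 2.3, 0.6, 0.2, 0.8]] [[-0.6, -0.3, 0.7, 2.4, 0.3, 0.4, 1.4]]
55 0.2 -1 XXXXXXXXXX [[-0.8, 0.1, 0.7, 2.3, 0.4, 0.2, -2.2]] [[-0.4, -0.2, 0.5, 2.4, 0.1, 0.3, -1.5]]
55 -0.2 1 XXXXXXXXXX [[-0.8, 0.2, 0.5, 2.2, 0.9, 0.4, 0.0]] [[-0.8, -0.2, 0.6, 2.4, 0.9, 0.6, 0.3
[... 610 characters left out ...]
.2 -1 XXXXXXXXXX [[-1.5, 0.4, 1.4, 2.2, -0.4, 0.4, -1.9]] [[0.7, -0.1, -0.7, 2.2, 0.4, 0.5, -2.3]]
65 0 1 XXXXXXXXXX [[-0.7, 0.2, 0.5, 2.2, 0.3, 0.5, 0.9]] [[-0.8, -0.2, 0.8, 2.2, 0.4, 0.6, 1.1]]
65 0 -1 XXXXXXXXXX [[-0.7, 0.2, 0.5, 2.2, 0.3, 0.5, -2.2]] [[-0.4, -0.1, 0.5, 2.2, 0.2, 0.6, -1.9]]
65 0.2 1 XXXXXXXXXX [[-0.7, 0.1, 0.5, 2.2, 0.0, 0.4, 1.4]] [[-0.9, -0.2, 0.9, 2.2, 0.3, 0.6, 1.4]]
65 0.2 -1 XXXXXXXXXX [[-0.7, 0.1, 0.6, 2.2, 0.0, 0.4, -1.8]] [[-0.6, -0.2, 0.7, 2.2, 0.1, 0.6, -1.6]]
65 -0.2 1 XXXXXXXXXX [[-0.7, 0.2, 0.5, 2.1, 0.4, 0.5, 0.6]] [[-0.8, -0.1, 0.7, 2.2, 0.5, 0.7, 0.7]]
65 -0.2 -1 XXXXXXXXXX [[-1.4, 0.5, 1.4, 2.2, -0.5, 0.5, -1.7]] [[0.7, -0.0, -0.7, 2.2, 0.3, 0.6, -2.2]]
```

```bash
cat >> h.py <<'E'
HUB=np.array([.586,-.0355,.175]); YAW=-.23; R=orient(YAW,np.radians(57),1)
def W(y,z,x=-.038,k=0):
    X=np.array([np.cos(YAW),np.sin(YAW),0]);Y=np.array([-np.sin(YAW),np.cos(YAW),0])
    return HUB+x*X+y*Y+[0,0,z]-k*R[:,1]
def look(tag):
    for c in ['scene','top']:
        p,d=viewer.read_camera(c); cv2.imwrite(f'pics/{c}_{tag}.png',p[:,:,::-1])
        for n in ['valve','spoke','hub','stand']:
            for q in tip_of(c,n)[:2]:
                v=np.array(q['at'])-HUB; y=v[0]*-np.sin(YAW)+v[1]*np.cos(YAW)
                print(c,n,np.round(q['at'],3),round(q['score'],2),'ang deg',np.degrees(np.arctan2(-y,v[2])).round(1))
def st(): 
    s=env.sense(); print(round(s['t'],2),np.round(s['ee_pos'],3),'F',np.round(s['wrist_force'],1))
E
python3 - <<'E'
from h import *
effector.grasp(); print(env.sense()['gripper_width'],env.sense()['t'])
env.reach(W(.065,.03,k=.12),R); st()
p,d=viewer.read_camera('scene'); cv2.imwrite('pics/scene1.png',p[:,:,::-1])
p,d=viewer.read_camera('top'); cv2.imwrite('pics/top1.png',p[:,:,::-1])
E
```

```text
0.0005499754329403279 2.4
4.68 [0.5   0.052 0.306] F [-0.5 -0.2  0.3]
```

View pics/scene1.png

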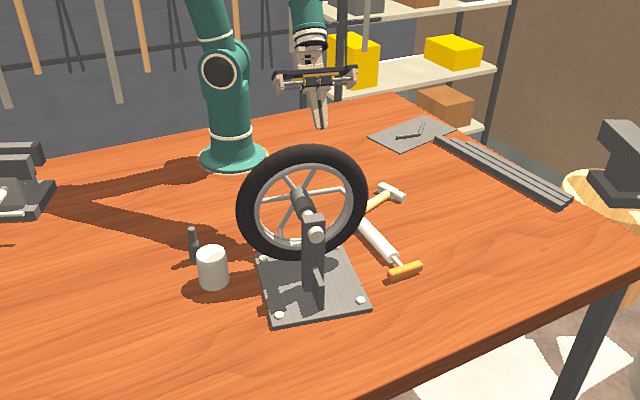

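View pics/top1.png

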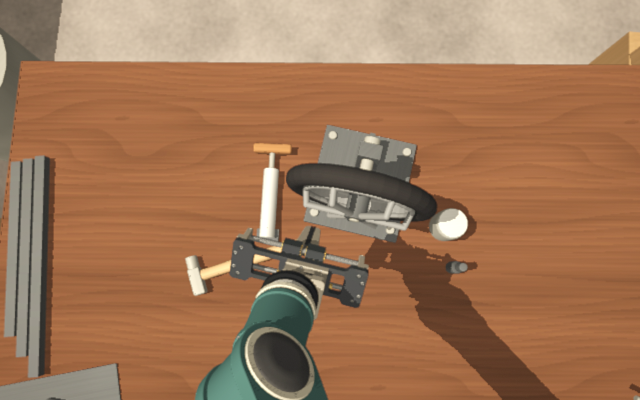

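The gripper is closed and in front of the wheel, with its tip at scene (320,125) and top (312,232). Everything else is untouched. Next I'll insert the finger and push.

Run:
```python
from h import *
env.movel(W(.065,.03),R,rate=.08); st()
for y,z in [(.035,.05),(0,.058),(-.03,.05),(-.058,.03)]:
    env.movel(W(y,z),R,rate=.06); st()
p,d=viewer.read_camera('scene'); cv2.imwrite('pics/scene2.png',p[:,:,::-1])
for q in tip_of('scene','valve'): print(q)
```

```text
6.43 [0.564 0.037 0.205] F [0.2 0.4 0.4]
7.18 [0.557 0.007 0.225] F [-0.4  0.2 -0.5]
7.93 [ 0.549 -0.027  0.233] F [-0.5 -0.3 -0.4]
8.6 [ 0.542 -0.056  0.225] F [-0.  -0.2 -0.3]
9.32 [ 0.536 -0.083  0.205] F [-0.9 -0.  -0.4]
{'at': [0.6005, 0.0392, 0.1966], 'score': 0.57}
```

View pics/scene2.png

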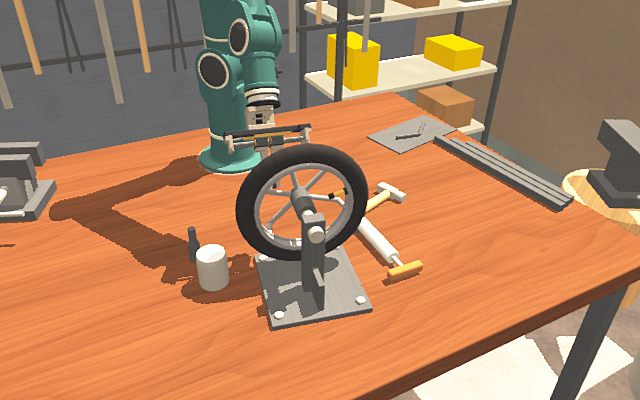

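Scene picture: the valve is now at the wheel's left, at pixel (337,195), about -74°. The finger is at (270,150) clear of the tyre, and the stand hasn't moved. Next I'll retreat and make the second push, to just short of the top.

Run:
```python
from h import *
env.movel(W(-.055,.032,k=.09),R,rate=.1)
env.movel(W(.07,.003,k=.09),R,rate=.12); st()
env.movel(W(.07,.003),R,rate=.08); st()
for y,z in [(.035,.045),(-.005,.06)]:
    env.movel(W(y,z),R,rate=.05); st()
env.pause(.3)
look('3')
```

```text
11.71 [0.517 0.052 0.253] F [ 0.7  0.8 -0.8]
12.98 [0.565 0.041 0.178] F [ 0.1 -0.7  0.4]
14.22 [0.557 0.007 0.22 ] F [-0.4  0.7  0.2]
15.23 [ 0.548 -0.032  0.235] F [-0.3  0.3  0.5]
scene valve [ 0.588 -0.026  0.256] 0.58 ang deg -6.6
scene spoke [ 0.54  -0.049  0.233] 0.82 ang deg 22.0
scene spoke [ 0.586 -0.036 -0.001] 0.15 ang deg 179.7
scene hub [ 0.587 -0.036  0.176] 0.82 ang deg -8.7
scene stand [ 0.585 -0.036  0.001] 0.61 ang deg 179.8
top valve [ 0.587 -0.021  0.252] 0.84 ang deg -10.3
top valve [ 0.587 -0.035  0.173] 0.25 ang deg -171.0
top spoke [ 0.539 -0.044  0.232] 0.74 ang deg 18.1
top hub [ 0.587 -0.031  0.172] 0.63 ang deg -124.5
top stand [ 0.584 -0.034 -0.   ] 0.96 ang deg -179.8
```

View pics/scene_3.png

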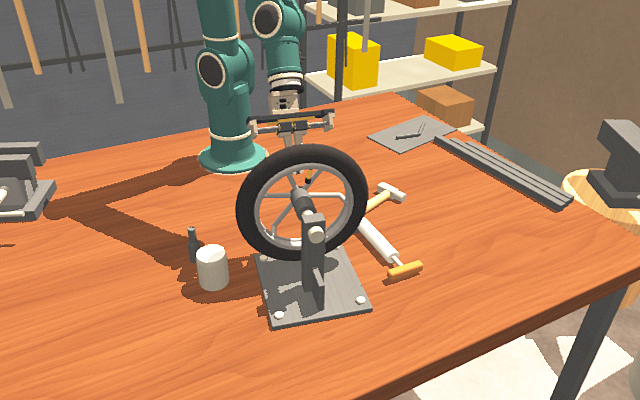

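Scene picture: the valve is nearly at the top, at pixel (308,180), with both cameras reading about -8°. I'll nudge it the remaining 8°, back off and measure.

Run:
```python
from h import *
env.movel(W(-.0138,.058),R,rate=.03); st(); env.pause(.2)
look('4a')
env.movel(W(-.012,.058,k=0),R,rate=.05)
env.movel(W(-.010,.058,k=.13),R,rate=.1); st(); env.pause(.3)
for t in 'bcd': look('4'+t)
st()
```

```text
16.48 [ 0.546 -0.041  0.233] F [ 0.5 -0.3 -0.3]
scene valve [ 0.583 -0.039  0.256] 0.75 ang deg 2.9
scene spoke [ 0.588 -0.033  0.176] 0.7 ang deg -66.1
scene spoke [ 0.537 -0.054  0.23 ] 0.61 ang deg 28.0
scene hub [ 0.588 -0.036  0.176] 0.74 ang deg 25.9
scene stand [ 0.582 -0.034  0.   ] 0.95 ang deg -179.6
top valve [ 0.586 -0.032  0.256] 0.63 ang deg -2.5
top valve [ 0.585 -0.034  0.174] 0.24 ang deg -122.9
top spoke [ 0.536 -0.055  0.232] 0.65 ang deg 27.7
top hub [ 0.586 -0.035  0.176] 0.96 ang deg -34.0
top stand [ 0.585 -0.036  0.001] 0.93 ang deg 179.9
top stand [ 0.584 -0.035  0.255] 0.48 ang deg -0.0
18.88 [ 0.478 -0.021  0.341] F [-0.1  0.1  0.2]
scene valve [ 0.582 -0.039  0.258] 0.71 ang deg 2.8
scene spoke [ 0.54  -0.054  0.228] 0.82 ang deg 28.0
scene hub [ 0.587 -0.039  0.176] 0.93 ang deg 75.8
scene stand [ 0.583 -0.036  0.   ] 0.7 ang deg 179.6
top valve [ 0.585 -0.035  0.251] 0.65 ang deg -0.5
top spoke [ 0.538 -0.052  0.226] 0.77 ang deg 27.8
top hub [ 0.587 -0.036  0.175] 0.77 ang deg 70.8
top stand [ 0.583 -0.037  0.002] 0.83 ang deg 179.3
scene valve [ 0.588 
[... 258 characters left out ...]
 -0.036  0.176] 0.25 ang deg 57.2
top spoke [ 0.538 -0.052  0.231] 0.84 ang deg 26.0
top hub [ 0.586 -0.036  0.174] 0.94 ang deg 121.8
top stand [ 0.587 -0.035 -0.001] 0.83 ang deg -179.7
scene valve [ 0.589 -0.038  0.257] 0.87 ang deg 1.4
scene spoke [ 0.538 -0.056  0.232] 0.84 ang deg 28.2
scene hub [ 0.586 -0.036  0.175] 0.89 ang deg 71.3
scene stand [ 0.582 -0.036 -0.001] 0.74 ang deg 179.5
top valve [ 0.586 -0.032  0.248] 0.65 ang deg -2.8
top spoke [ 0.537 -0.052  0.231] 0.88 ang deg 26.1
top spoke [ 0.586 -0.038  0.251] 0.31 ang deg 2.0
top hub [ 0.587 -0.033  0.175] 0.73 ang deg -90.0
top stand [ 0.584 -0.034  0.003] 0.94 ang deg -179.6
20.68 [ 0.478 -0.02   0.342] F [ 0.5 -0.4  0.1]
```

View pics/scene_4d.png

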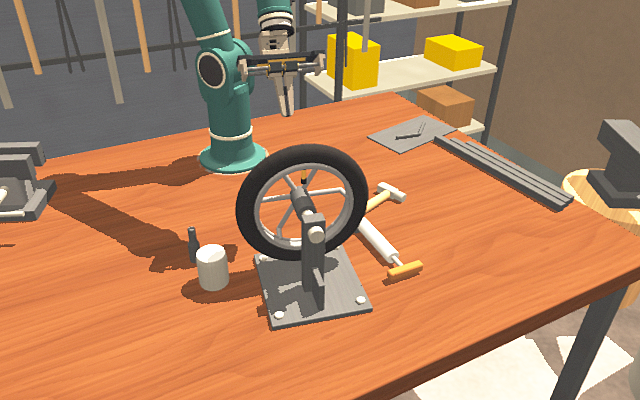

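View pics/top_4d.png

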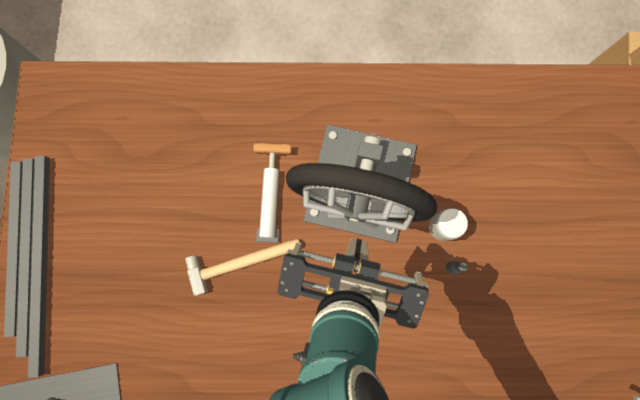

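The scene picture shows the valve upright at (304,177). The averaged readings put it about 1–2° from vertical against a limit of 7°. The arm is clear of the wheel, and the stand and the other four items are where they started.

Run:
```python
from station import workorder, env
print(workorder.finish_job(), env.sense()['t'])
```

```text
the job is handed in; nothing more can be done
the job is handed in; nothing more can be done
```

The valve is at the top, and I handed the job in after about 21 s of the 64 s allowed. `finish_job` gave no verdict.

I closed the gripper, reached in from the front at a tilt, and turned the wheel clockwise from about 180° with two spoke pushes and a final nudge. I then backed the arm off along the finger's own line.

**Last checks:**
- **Valve angle:** the valve readings after backing off ran from -2.8° to +2.8° (limit ±6.9°). The spoke readings put the valve 2–4° short of the top, while the valve readings averaged about 0°, so the two disagree slightly but both are inside the limit.
- **Wheel at rest:** the angle readings did not drift over the three looks after backing off.
- **Stand:** its position readings stayed within about 5 mm of the start, which is within the detector's error.
- **Hammer, tin, punch and pump:** they look unmoved in the last pictures. I compared these by eye and did not re-measure them.
- **Force and tyre:** wrist force readings stayed around 1 N, taken between moves and not during them. I planned the finger paths to stay in front of the tyre and saw no sign of contact.

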